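# Unstack the junction boxes onto their back plates

### The arm

A 6-joint arm with a two-finger parallel gripper is mounted at the origin on the work surface. World frame = base frame: x ahead of the robot, y to its left, z up, the work surface at z = 0. Lengths are in m, angles in rad, forces in N, time in s.
With the tool pointing down it reaches from about 0.4 to 0.825 m from the base axis. Payload 7 kg.
Tool frame: the origin (TCP) lies between the finger pads; the fingertips stand 8 mm ahead of it and the grasp point (between the pads) lies 11 mm behind it (arm.finger_overhang is the distance from the TCP to the fingertips, in m); z points along the fingers, y is the line along which they close (so a half turn about z gives the same grasp; the last joint's range is limited). The gripper opens to 88 mm and grips with 3 to 60 N. Pads are 19 mm wide; open, the fingers measure 130 mm over their backs; the gripper's body (78 mm by 193 mm) begins 47 mm behind the grasp point.
Start: joints at [1.616, 0.359, 0.012, 0, -1.224, -0.288], TCP at [0.162, 0.655, 0.235] pointing down, gripper open.
Joint ranges: [-3.07, 3.07], [-1.43, 2.12], [-1.02, 1.25], [-3.03, 1.67], [-3.05, -0], [-3.03, 3.03]. Speed limits (rad/s): [2.39, 2.39, 3.01, 3.14, 3.14, 3.14].

### API

Orientations are given as [roll, pitch, yaw] about the fixed x, y, z axes, in that order (R = Rz(yaw) Ry(pitch) Rx(roll)).
In Python, from station import arm gives the robot as it stands.
- The arm moves only by the tool move_arm, never from a script. Its argument "rows" is text: rows parted by semicolons, each of 7 numbers parted by spaces: the turn, a rotation vector about the tool's x, y, z in degrees, then the shift along the tool's x, y, z in m, then the finger opening in m, from 0 to 0.0876. A call has 1 to 8 rows; each row shifts and turns the commanded pose from where the row before left it, along the tool's axes as they then stand; what a row does not reach is not made up. A row lasts 1/8 s, in which the tool goes at most 62.5 mm and 10.7 degrees, less where a joint would pass 70% of its speed; a pose out of reach is approached as far as the arm can. A call is refused whole if a number of a shift passes 0.0625 or a number of a turn 10.7, either way. A call with a gripper value outside its range is refused whole. The fingers move at their own pace and stop on an object; "squeeze" is the grip in N (left out, the last holds). Time passes only in rows, so rows that do not move let the fingers close. It gives the time, the measured TCP pose, the force, the opening and the grip force at its end, in the units of the state.
- arm.get_state(): the state, without advancing time (a new reading comes with each control period).
- arm.grab_frame(name): name is "side" or "top"; returns (picture, depth): 480x640x3 uint8, blue, green, red; 480x640 float32, m along the optical axis (not along the pixel's ray), 0 where there is no reading.
- arm.camera_model(name): a dict with "mtx" (3x3 intrinsics, pixels), "camera_from_world" (4x4, takes a point from world to camera coordinates). Camera axes: x right, y down, z forward; pixel columns grow to the right and rows downward; lengths in m; the calibration is good to about 2 mm. A picture is of the moment at which its call begins. camera_model takes no time and is no camera call.
- arm.job_done(): hands the job in; it is judged then, once.
The state is a dict: "t": time; "q": joint angles; "qd": joint speeds; "joint_efforts": joint torques, N m; "eef_pos": TCP position; "ee_rot": TCP orientation; "force": force on the tool from outside, world axes, zero at the start; "moment": the same for the moment, N m; "width": finger opening in m; "gripper_force": force on a finger pad.
Only numpy, scipy, OpenCV 4.12 (cv2) and the standard library are available. Lean on these libraries where they do the work, as an engineer would, in place of code of your own. Each camera call takes 0.05 s, during which the arm holds its last target. There are 200 camera calls.

### The job

The four white junction boxes have been left nested in one stack. Take the stack apart and set each box, open side down, on the back plate of its own shape and size, lined up with the plate and wholly within its edge. Set them down, do not let them drop, and leave the camera and the tub of screws where they stand.

Things in the scene. Friction and masses are not known exactly. Their poses are not given: they have to be found in the camera images.
- box_long_mid (a point): Long junction box, bottom of the stack: white, rectangular, 140 (its x) by 108 (its y) mm, 44 mm high to the roof, 70 mm with the collar, about 0.26 kg. Hollow, open below; nested over the collar of any box below (5 mm play): lift straight up. Grip: round collar on its flat roof, 36 mm across, 26 mm high. Point: on its axis, 35 mm above the lower rim, 9 mm below the roof's top; z up.
- box_cut_mid (a point): Cut-corner junction box, on the long one: white, 92 mm square (sides along x, y) with 20 mm cut off each corner, 40 mm high to the roof, 66 mm with the collar, about 0.18 kg. Hollow, open below; nested over the collar of any box below (5 mm play): lift straight up. Grip: round collar on its flat roof, 36 mm across, 26 mm high. Point: on its axis, 33 mm above the lower rim, 7 mm below the roof's top; z up.
- box_round_mid (a point): Large round junction box, on the cut-corner one: white, 74 mm across, 38 mm high to the roof, 64 mm with the collar, about 0.13 kg. Hollow, open below; nested over the collar of any box below (5 mm play): lift straight up. Grip: round collar on its flat roof, 36 mm across, 26 mm high. Point: on its axis, 32 mm above the lower rim, 6 mm below the roof's top; z up.
- box_small_mid (a point): Small round junction box, top of the stack: white, 52 mm across, 36 mm high to the roof, 62 mm with the collar, about 0.09 kg. Hollow, open below; nested over the collar of any box below (5 mm play): lift straight up. Grip: round collar on its flat roof, 36 mm across, 26 mm high. Point: on its axis, 31 mm above the lower rim, 5 mm below the roof's top; z up.
- plate_long: A flat white back plate with a dark rubber gasket near its edge and a cable hole in the middle, 5 mm thick in all, fixed to the bench; 8 mm wider than its box on every side. Rectangular, 156 (its x) by 124 (its y) mm: for the long box, length along length (either way round). Origin at the centre of its underside (on the bench, z = 0), z up. 
- plate_cut: A flat white back plate with a dark rubber gasket near its edge and a cable hole in the middle, 5 mm thick in all, fixed to the bench; 8 mm wider than its box on every side. A 108 by 108 mm square (sides along its x and y) with cut-off corners: for the cut-corner box (any of the four ways round). Origin at the centre of its underside (on the bench, z = 0), z up. 
- plate_round: A flat white back plate with a dark rubber gasket near its edge and a cable hole in the middle, 5 mm thick in all, fixed to the bench; 8 mm wider than its box on every side. Round, 90 mm across: for the large round box. Origin at the centre of its underside (on the bench, z = 0), z up. 
- plate_small: A flat white back plate with a dark rubber gasket near its edge and a cable hole in the middle, 5 mm thick in all, fixed to the bench; 8 mm wider than its box on every side. Round, 68 mm across: for the small round box. Origin at the centre of its underside (on the bench, z = 0), z up. 
- camera_mid (a point): A white bullet camera standing loose on its round foot: 156 mm long (its x), 62 mm wide, 103 mm high. This point is over the middle of the foot, 50 mm above the bench. To be left alone.
- tub_mid (a point): A small blue open tub of screws, 84 mm across and 32 mm high, loose on the bench. This point is on its axis, 16 mm above the bench. To be left alone.
Things that resemble listed ones, but are neither listed nor needed, are in the scene too. What is shaped like the part that bears box_small_mid but orange or turquoise is not meant.

How it is judged:
At the end, for the whole second after the job is handed in: Each box rests flat (0.06 rad, seated to 4 mm), open side down, on its own plate, centres within 12 mm; the long box within 0.17 rad of its plate's length, the cut-corner box within 0.2 rad of its plate's sides; all released and at rest (horizontal distance between box_long_mid and plate_long below 0.012 m and height (world z) of box_long_mid below 0.044 m and angle between each of box_long_mid, box_cut_mid, box_round_mid, box_small_mid's own z axis and vertical below 0.06 rad and linear speed of each of box_long, box_cut, box_round, box_small below 0.02 m/s and horizontal distance between box_cut_mid and plate_cut below 0.012 m and height (world z) of box_cut_mid below 0.042 m and horizontal distance between box_round_mid and plate_round below 0.012 m and height (world z) of box_round_mid below 0.041 m and horizontal distance between box_small_mid and plate_small below 0.012 m and height (world z) of box_small_mid below 0.04 m and angle between the x axis of box_long_mid and the x axis of plate_long, either way round below 0.17 rad and (angle between the x axis of box_cut_mid and the x axis of plate_cut, either way round below 0.2 rad or angle between the x axis of box_cut_mid and the y axis of plate_cut, either way round below 0.2 rad)); the robot touches nothing.
It fails at once if a box is let fall: it drops freely, faster than 0.8 m/s (a fall of more than about 30 mm) ((linear speed of box_long above 0.8 m/s and contact force between the fingers and box_long below 0.05 N) or (linear speed of box_cut above 0.8 m/s and contact force between the fingers and box_cut below 0.05 N) or (linear speed of box_round above 0.8 m/s and contact force between the fingers and box_round below 0.05 N) or (linear speed of box_small above 0.8 m/s and contact force between the fingers and box_small below 0.05 N)).
It fails at once if the camera is pushed more than 20 mm from its place or tipped (distance of camera_mid from where it was at the start of the episode above 0.02 m or angle between camera_mid's own z axis and vertical above 0.3 rad).
It fails at once if the tub of screws is pushed more than 20 mm from its place or tipped (distance of tub_mid from where it was at the start of the episode above 0.02 m or angle between tub_mid's own z axis and vertical above 0.3 rad).
It also fails if it takes over 122 s, if anything falls off the work surface, if the arm or the gripper's body presses on something with over 40 N, if the wrist force passes 120 N, or if a joint passes its speed limit or range.

## Working session

There is one attempt and no reset: what is moved stays moved. The work goes in short steps, Python scripts to look and compute and a tool call to move; the robot and the scene stay as the last step left them, time stands still between calls to the robot, and variables do not carry over. Pictures are saved under pics/ and viewed, at most 14 in all, crops included, and the job is handed in when it is done.

Besides the shell and the picture viewer there is one more tool, called by a JSON object that holds its "fn" and its "kwargs", one argument or row to a line. move_arm: Moves the arm, as the interface text tells. Its arguments: {"type":"object","properties":{"rows":{"type":"string"},"squeeze":{"type":"number"}},"required":["rows"]}

```bash
mkdir -p pics; ls
python3 - <<'E'
from station import arm
import cv2,numpy as np
print(arm.get_state())
for n in("top","side"):
    p,d=arm.grab_frame(n); cv2.imwrite(f"pics/{n}0.png",p); np.save(f"{n}0.npy",d)
    m=arm.camera_model(n); print(n,m["mtx"],np.linalg.inv(m["camera_from_world"]).round(3))
E
```

```text
pics
{'t': 0.0, 'q': array([ 1.61611416e+00,  3.59415903e-01,  1.11031711e-02, -3.76708481e-04,
       -1.22409942e+00, -2.88107522e-01]), 'qd': array([ 0.0032849 , -0.0004895 ,  0.00082644,  0.00097309,  0.00010122,
       -0.00086346]), 'joint_efforts': array([-1.27568356e-06, -5.82721245e+01,  2.93058693e+01,  6.99716493e+00,
        7.05792612e-03, -1.60461550e-04]), 'eef_pos': array([0.16217339, 0.65475655, 0.23361841]), 'ee_rot': array([ 3.13994280e+00, -1.19630809e-04, -2.42917878e-01]), 'force': array([ 0.3243552 ,  0.07076754, -0.05897542]), 'moment': array([-0.07411905,  0.02017832, -0.01199728]), 'gripper_force': 0.0, 'width': 0.08769637598604392}
top [[506.12890754   0.         320.50652443]
 [  0.         506.12890754 237.31844408]
 [  0.           0.           1.        ]] [[-0.148 -0.969  0.198  0.307]
 [-0.989  0.145 -0.03   0.021]
 [ 0.    -0.2   -0.98   1.266]
 [ 0.     0.     0.     1.   ]]
side [[504.77062684   0.         322.42086623]
 [  0.         504.77062684 234.64284236]
 [  0.           0.           1.        ]] [[ 0.998 -0.046  0.038  0.473]
 [-0.06  -0.667  0.743 -0.808]
 [-0.009 -0.744 -0.668  0.851]
 [ 0.     0.     0.     1.   ]]
```

View pics/top0.png

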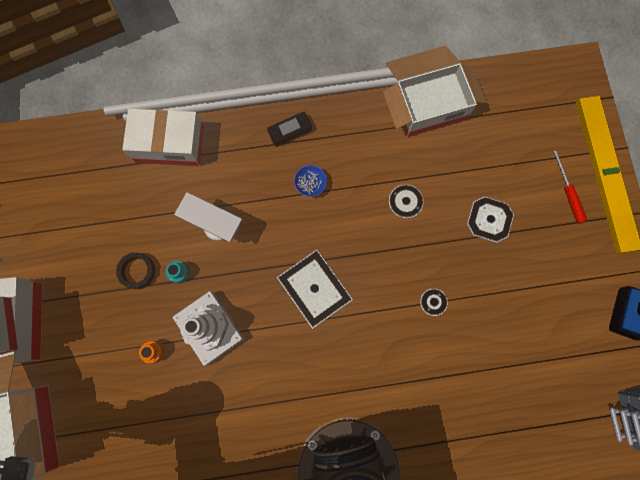

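View pics/side0.png

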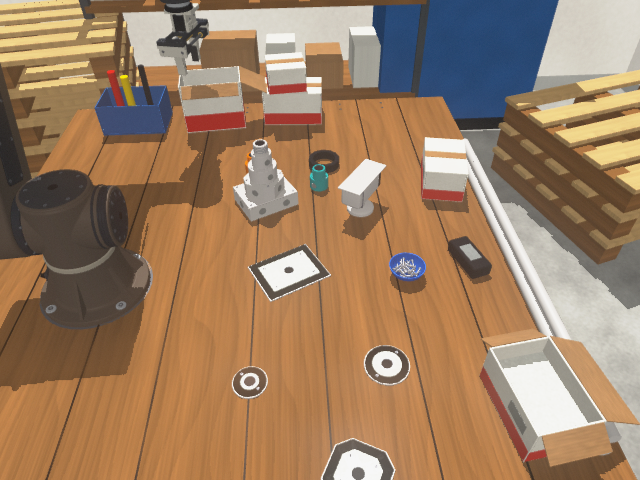

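```bash
cat > h.py <<'E'
import cv2,numpy as np
from station import arm
def cast(n,uv,z):
    m=arm.camera_model(n);T=np.linalg.inv(m["camera_from_world"])
    uv=np.asarray(uv,float).reshape(-1,2)
    r=np.c_[uv,np.ones(len(uv))]@np.linalg.inv(m["mtx"]).T@T[:3,:3].T
    return T[:3,3]+r*((z-T[2,3])/r[:,2])[:,None]
def cloud(n,d):
    m=arm.camera_model(n);T=np.linalg.inv(m["camera_from_world"])
    v,u=np.mgrid[:480,:640]
    r=np.stack([u,v,np.ones_like(u)],-1)@np.linalg.inv(m["mtx"]).T*d[...,None]
    P=r@T[:3,:3].T+T[:3,3]; P[d==0]=np.nan
    return P
def rect(xy):
    c,s,a=cv2.minAreaRect((np.asarray(xy)[:,:2]*1000).astype(np.float32))
    if s[0]<s[1]: s=s[::-1];a-=90
    return np.round(c,1),np.round(s,1),round(a%180,1)  # long-axis dir deg
E
python3 - <<'E'
from h import *
pl={"top":dict(long=(314,289),small=(434,302),round=(406,201),cut=(491,219),tub=(311,181)),
    "side":dict(long=(289,270),small=(250,381),round=(387,364))}
for n in pl:
    p=cv2.imread(f"pics/{n}0.png");h=cv2.cvtColor(p,cv2.COLOR_BGR2HSV)
    wood=((h[...,0]>4)&(h[...,0]<20)&(h[...,1]>90)).astype(np.uint8)
    cs,_=cv2.findContours(1-wood,cv2.RETR_EXTERNAL,cv2.CHAIN_APPROX_NONE)
    for k,c0 in pl[n].items():
        c=[c for c in cs if cv2.pointPolygonTest(c,c0,False)>=0]
        if not c: print(n,k,"none");continue
        w=cast(n,c[0].reshape(-1,2),.032 if k=="tub" else .005)
        print(n,k,rect(w),"circ",np.round(np.array(cv2.minEnclosingCircle((w[:,:2]*1000).astype(np.float32))[1]),1))
P=[cloud(n,np.load(n+"0.npy")) for n in("top","side")]
c0=cast("top",(192,327),.184)[0];print("collar ray",c0)
for i,n in enumerate(("top","side","both")):
    Q=np.concatenate([x.reshape(-1,3) for x in (P if i==2 else [P[i]])])
    Q=Q[np.isfinite(Q[:,0])]; Q=Q[np.hypot(*(Q[:,:2]-c0[:2]).T)<.1]
    print(n,"zmax",np.percentile(Q[:,2],99.9))
    for nm,a,b in(("long",.036,.05),("longside",.015,.05),("cut",.079,.089),("cutside",.05,.089),("round",.118,.126),("small",.154,.162),("collar",.165,.2),("coltop",.18,.19)):
        q=Q[(Q[:,2]>a)&(Q[:,2]<b)]
        if len(q)>5: print(" ",nm,len(q),rect(q))
# camera
Q=P[0].reshape(-1,3);ck=cast("top",(210,220),.06)[0];Q=Q[np.isfinite(Q[:,0])]
q=Q[(np.hypot(*(Q[:,:2]-ck[:2]).T)<.13)&(Q[:,2]>.04)];print("cam",rect(q),q[:,2].max())
E
```

```text
top long (array([436.6,  17.4]), array([157.7, 125.8]), 26.7) circ 98.6
top small (array([ 359.8, -270.4]), array([66.9, 66.9]), 79.2) circ 34.7
top round (array([ 624.2, -249.7]), array([88.3, 85.6]), 81.5) circ 45.7
top cut (array([ 545.3, -453.7]), array([109.3, 109.2]), 63.8) circ 62.7
top tub (array([706.8, -11.9]), array([82.5, 81.7]), 171.5) circ 43.2
side long (array([437.8,  -2.6]), array([196.4, 183.2]), 98.5) circ 114.6
side small (array([ 356. , -277.2]), array([76.5, 68. ]), 51.0) circ 44.6
side round (array([ 623.5, -253.1]), array([91.3, 87.9]), 83.1) circ 46.3
collar ray [0.37513177 0.28428757 0.184     ]
top zmax 0.188368700008239
  long 1181 (array([377.2, 284.8]), array([140.2, 109.2]), 27.3)
  longside 1284 (array([377.1, 284.1]), array([141.1, 110. ]), 27.5)
  cut 519 (array([377.1, 284.4]), array([93.5, 92.1]), 61.1)
  cutside 622 (array([372.8, 281.2]), array([111.6, 105.6]), 18.0)
  round 330 (array([376.3, 286.5]), array([72.6, 72.4]), 36.3)
  small 184 (array([377.4, 286.3]), array([52.5, 49. ]), 81.4)
  collar 268 (array([376.5, 286. ]), array([35.5, 35.3])
[... 541 characters left out ...]
.4]), 47.1)
  coltop 118 (array([375.3, 281.7]), array([37.9, 36.1]), 59.2)
both zmax 0.18789251486966896
  long 1853 (array([377.3, 281.3]), array([143. , 115.8]), 27.2)
  longside 2351 (array([377.5, 280.5]), array([143.5, 117. ]), 27.4)
  cut 854 (array([375.8, 282.1]), array([98.3, 97.5]), 61.8)
  cutside 1305 (array([373.4, 279.5]), array([111.6, 109.2]), 18.0)
  round 529 (array([376.3, 284.5]), array([75.8, 73.2]), 88.7)
  small 286 (array([376.7, 285. ]), array([54.5, 50.2]), 75.8)
  collar 458 (array([376.7, 283.6]), array([39.2, 38.2]), 40.2)
  coltop 349 (array([376.8, 284. ]), array([39.1, 37.7]), 43.1)
cam (array([591.5, 270.9]), array([160.5, 150.3]), 145.3) 0.11023851689675457
```

Top picture: stack at (208,327) with its top collar at (192,327). Plates: long (314,289), small (434,302), round (406,201), cut (491,219). Side picture agrees: stack at (263,180), orange and turquoise lookalikes beside it, camera at (360,185), tub at (407,267). The measured sizes match the given ones. I'll turn the tool to yaw 0 so its axes line up with the world, then move above the stack.

{"fn": "move_arm", "kwargs": {
  "rows": "0 0 -7 0 0 0 0.07; 0 0 -6.9 0 0 0 0.07; 0 0 0 0.03 0.052 0 0.07; 0 0 0 0.03 0.052 0 0.07; 0 0 0 0.03 0.052 0 0.07; 0 0 0 0.03 0.052 0 0.07; 0 0 0 0.03 0.052 0 0.07; 0 0 0 0.03 0.052 0 0.07",
  "squeeze": 25
}}

```text
t: 1.1
eef_pos: [0.3427, 0.3412, 0.2345]
ee_rot: [3.142, 0.0, 0.0]
force: [2.3, 0.7, 0.0]
width: 0.0704
gripper_force: 0.0
```

{"fn": "move_arm", "kwargs": {
  "rows": "0 0 0 0.018 0.03 0 0.07; 0 0 0 0.017 0.03 0 0.07; 0 0 0 0 0 0 0.07; 0 0 0 0 0 0 0.07"
}}

```text
t: 1.6
eef_pos: [0.3772, 0.2832, 0.2345]
ee_rot: [-3.142, 0.0, -0.001]
force: [0.0, 0.2, 0.6]
width: 0.0699
gripper_force: 0.0
```

Run:
```python
from h import *
s=arm.get_state();print(s['q'].round(3),s['ee_rot'].round(4),s['eef_pos'].round(4),s['t'],s['force'].round(2))
```

```text
[ 1.063  0.018 -0.418 -0.    -1.135  0.507] [-3.1415e+00  1.0000e-04 -8.0000e-04] [0.3772 0.2832 0.2345] 1.6 [0.05 0.2  0.6 ]
```

{"fn": "move_arm", "kwargs": {
  "rows": "0 0 0 0 0 0.03 0.07; 0 0 0 0 0 0.025 0.07; 0 0 0 0 0 0.01 0.07; 0 0 0 0 0 0 0.03; 0 0 0 0 0 0 0.03; 0 0 0 0 0 0 0.03; 0 0 0 0 0 0 0.03; 0 0 0 0 0 0 0.03"
}}

```text
t: 2.6
eef_pos: [0.3776, 0.2836, 0.1702]
ee_rot: [-3.14, -0.001, -0.0]
force: [-0.4, 0.8, 2.7]
width: 0.0357
gripper_force: 25.0
```

{"fn": "move_arm", "kwargs": {
  "rows": "0 0 0 0 0 -0.015 0.03; 0 0 0 0 0 -0.03 0.03; 0 0 0 0 0 -0.03 0.03; 0 0 0 0.012 0.04 0 0.03; 0 0 0 0.018 0.05 0 0.03; 0 0 0 0.018 0.05 0 0.03; 0 0 0 0.017 0.05 0 0.03; 0 0 0 0.012 0.05 0 0.03"
}}

```text
t: 3.6
eef_pos: [0.4544, 0.0413, 0.2455]
ee_rot: [-3.141, -0.001, -0.0]
force: [-0.2, 0.1, -1.7]
width: 0.0354
gripper_force: 25.0
```

{"fn": "move_arm", "kwargs": {
  "rows": "0 0 0 0.006 0.05 0 0.03; 0 0 0 -0.01 0.05 0 0.03; 0 0 0 -0.018 0.05 0 0.03; 0 0 0 -0.018 0.05 0 0.03; 0 0 0 -0.018 0.05 0 0.03; 0 0 0 -0.02 0.04 0 0.03; 0 0 0 -0.016 0.025 0 0.03; 0 0 0 0 0 0 0.03"
}}

```text
t: 4.6
eef_pos: [0.3588, -0.2731, 0.2452]
ee_rot: [3.142, 0.0, -0.003]
force: [-0.0, -0.3, -0.5]
width: 0.0353
gripper_force: 25.0
```

{"fn": "move_arm", "kwargs": {
  "rows": "0 0 0 0.001 -0.0015 0.03 0.03; 0 0 0 0 0 0.05 0.03; 0 0 0 0 0 0.05 0.03; 0 0 0 0 0 0.035 0.03; 0 0 0 0 0 0.015 0.03; 0 0 0 0 0 0.005 0.03; 0 0 0 0 0 0 0.03; 0 0 0 0 0 0 0.03"
}}

```text
t: 5.6
eef_pos: [0.3619, -0.2704, 0.0605]
ee_rot: [3.141, -0.002, 0.0]
force: [0.5, -0.6, -1.6]
width: 0.0354
gripper_force: 25.0
```

Run:
```python
from h import *
p,d=arm.grab_frame("top");cv2.imwrite("pics/t1.png",p)
p2,_=arm.grab_frame("side")
a=cv2.resize(p[240:360,370:500],None,fx=3,fy=3);b=cv2.resize(p2[300:440,190:320],None,fx=3,fy=3)[:360]
cv2.imwrite("pics/c1.png",np.hstack([a,b]))
P=cloud("top",d).reshape(-1,3);P=P[np.isfinite(P[:,0])]
P=P[np.hypot(P[:,0]-.377,P[:,1]-.285)<.1]
for nm,a,b in(("long",.036,.05),("cut",.079,.089),("round",.118,.126),("collar",.13,.16)):
    q=P[(P[:,2]>a)&(P[:,2]<b)];print(nm,rect(q))
```

```text
long (array([377.7, 284.4]), array([140.7, 108.7]), 26.9)
cut (array([376.9, 283.9]), array([92.5, 92. ]), 61.4)
round (array([376.3, 286.2]), array([72.7, 71.9]), 172.9)
collar (array([376.3, 285.3]), array([35.2, 34.9]), 56.1)
```

View pics/c1.png

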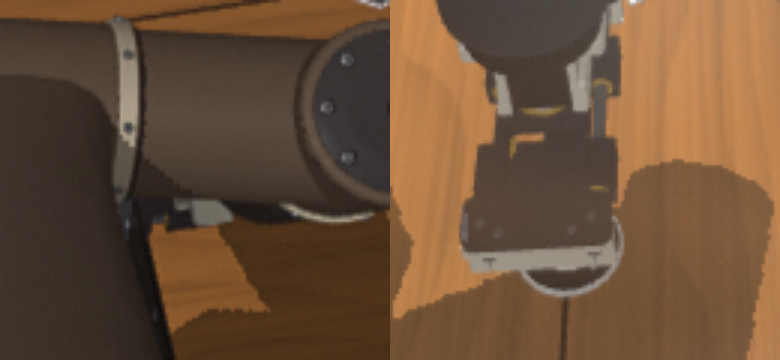

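The arm hides the box in the top view. In the side view only the plate's near edge shows below the gripper, so I'll lower by position and force. The rest of the stack has not moved.

{"fn": "move_arm", "kwargs": {
  "rows": "0 0 0 -0.001 0 0.004 0.03; 0 0 0 0 0 0.003 0.03; 0 0 0 0 0 0.002 0.03; 0 0 0 0 0 0 0.03"
}}

```text
t: 6.2
eef_pos: [0.3603, -0.2702, 0.0523]
ee_rot: [3.141, -0.001, 0.001]
force: [-6.2, 10.1, 30.0]
width: 0.0353
gripper_force: 25.0
```

{"fn": "move_arm", "kwargs": {
  "rows": "0 0 0 0 0 -0.0015 0.0353; 0 0 0 0 0 0 0.05; 0 0 0 0 0 0 0.07; 0 0 0 0 0 0 0.07; 0 0 0 0 0 -0.03 0.07; 0 0 0 0 0 -0.05 0.07; 0 0 0 0 0 -0.05 0.07; 0 0 0 0.01 -0.03 -0.05 0.07"
}}

```text
t: 7.2
eef_pos: [0.3696, -0.2408, 0.2335]
ee_rot: [3.141, 0.0, -0.003]
force: [1.5, 0.2, 0.2]
width: 0.0704
gripper_force: 0.0
```

{"fn": "move_arm", "kwargs": {
  "rows": "0 0 0 0.016 -0.04 0 0.07; 0 0 0 0.02 -0.05 0 0.07; 0 0 0 0.018 -0.05 0 0.07; 0 0 0 0.018 -0.05 0 0.07; 0 0 0 0.012 -0.05 0 0.07; 0 0 0 0.005 -0.05 0 0.07; 0 0 0 -0.01 -0.05 0 0.07; 0 0 0 -0.018 -0.05 0 0.07"
}}

```text
t: 8.2
eef_pos: [0.4309, 0.1512, 0.2317]
ee_rot: [3.141, 0.0, -0.0]
force: [0.9, 0.3, 0.2]
width: 0.0701
gripper_force: 0.0
```

{"fn": "move_arm", "kwargs": {
  "rows": "0 0 0 -0.018 -0.05 0 0.07; 0 0 0 -0.018 -0.05 0 0.07; 0 0 0 -0.018 -0.034 0 0.07; 0 0 0 0 0 0 0.07"
}}

```text
t: 8.7
eef_pos: [0.3763, 0.2855, 0.2317]
ee_rot: [3.141, 0.0, 0.003]
force: [0.3, 0.1, -1.8]
width: 0.0699
gripper_force: 0.0
```

Run:
```python
from h import *
p,d=arm.grab_frame("top");cv2.imwrite("pics/t2.png",p[150:400,200:520])
P=cloud("top",d).reshape(-1,3);P=P[np.isfinite(P[:,0])]
P=P[np.hypot(P[:,0]-.36,P[:,1]+.27)<.08]
for nm,a,b in(("roof",.035,.047),("collar",.055,.08)):
    q=P[(P[:,2]>a)&(P[:,2]<b)];print(nm,len(q),len(q)and (rect(q),np.median(q[:,2])))
print(arm.get_state()['eef_pos'])
```

```text
roof 153 ((array([ 358.8, -268. ]), array([49.5, 48.4]), 83.1), np.float64(0.04141248890599036))
collar 202 ((array([ 358.6, -268.2]), array([36.2, 35.1]), 65.3), np.float64(0.06720214574374206))
[0.37661777 0.28439479 0.23169504]
```

View pics/t2.png

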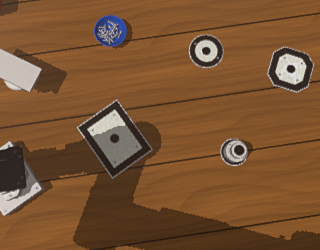

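The small box is seated: its roof is at 41 mm and its centre is within 3 mm of the plate's. In the crop it stands in the small plate at (235,152). Next, the large round box.

{"fn": "move_arm", "kwargs": {
  "rows": "0 0 0 0 0 0.03 0.07; 0 0 0 0 0 0.035 0.07; 0 0 0 0 0 0.023 0.07; 0 0 0 0 0 0.01 0.07; 0 0 0 0 0 0 0.03; 0 0 0 0 0 0 0.03; 0 0 0 0 0 0 0.03; 0 0 0 0 0 0 0.03"
}}

```text
t: 9.75
eef_pos: [0.3775, 0.2841, 0.1347]
ee_rot: [-3.14, -0.001, -0.0]
force: [0.7, 0.3, 0.4]
width: 0.0357
gripper_force: 13.5
```

{"fn": "move_arm", "kwargs": {
  "rows": "0 0 0 0 0 0 0.03; 0 0 0 0 0 -0.015 0.03; 0 0 0 0 0 -0.03 0.03; 0 0 0 0 0 -0.035 0.03; 0 0 0 0 0 -0.02 0.03; 0 0 0 0.012 0.026 0 0.03; 0 0 0 0.02 0.045 0 0.03; 0 0 0 0.02 0.045 0 0.03"
}}

```text
t: 10.75
eef_pos: [0.4292, 0.1665, 0.2339]
ee_rot: [-3.142, 0.0, 0.001]
force: [0.5, -0.5, -1.4]
width: 0.0353
gripper_force: 25.0
```

{"fn": "move_arm", "kwargs": {
  "rows": "0 0 0 0.02 0.045 0 0.03; 0 0 0 0.02 0.045 0 0.03; 0 0 0 0.02 0.045 0 0.03; 0 0 0 0.02 0.045 0 0.03; 0 0 0 0.02 0.045 0 0.03; 0 0 0 0.02 0.045 0 0.03; 0 0 0 0.02 0.045 0 0.03; 0 0 0 0.02 0.045 0 0.03"
}}

```text
t: 11.75
eef_pos: [0.5893, -0.1939, 0.2335]
ee_rot: [-3.141, 0.001, -0.0]
force: [0.8, 0.5, -1.2]
width: 0.0353
gripper_force: 25.0
```

{"fn": "move_arm", "kwargs": {
  "rows": "0 0 0 0.02 0.04 0 0.03; 0 0 0 0.015 0.02 0 0.03; 0 0 0 0 0 0 0.03; 0 0 0 0 0 0 0.03"
}}

```text
t: 12.25
eef_pos: [0.6236, -0.252, 0.2334]
ee_rot: [-3.141, 0.001, -0.0]
force: [0.6, -0.3, -0.8]
width: 0.0354
gripper_force: 25.0
```

Descend to 0.0545 for contact (drop of 0.179).

{"fn": "move_arm", "kwargs": {
  "rows": "0 0 0 0.001 0 0.03 0.03; 0 0 0 0 0 0.05 0.03; 0 0 0 0 0 0.05 0.03; 0 0 0 0 0 0.03 0.03; 0 0 0 0 0 0.01 0.03; 0 0 0 0 0 0.005 0.03; 0 0 0 0 0 0.002 0.03; 0 0 0 0 0 0 0.03"
}}

```text
t: 13.25
eef_pos: [0.6257, -0.2525, 0.0582]
ee_rot: [3.141, -0.002, -0.0]
force: [0.6, 0.6, -2.7]
width: 0.0355
gripper_force: 25.0
```

{"fn": "move_arm", "kwargs": {
  "rows": "0 0 0 0 0 0.001 0.03; 0 0 0 0 0 0.001 0.03; 0 0 0 0 0 0 0.03"
}}

```text
t: 13.62
eef_pos: [0.6254, -0.2526, 0.0558]
ee_rot: [3.141, -0.001, -0.0]
force: [-1.7, 1.1, 3.7]
width: 0.0356
gripper_force: 25.0
```

{"fn": "move_arm", "kwargs": {
  "rows": "0 0 0 0 0 0.0008 0.03; 0 0 0 0 0 0 0.0356; 0 0 0 0 0 0 0.05; 0 0 0 0 0 0 0.07; 0 0 0 0 0 0 0.07; 0 0 0 0 0 -0.04 0.07; 0 0 0 0 0 -0.06 0.07; 0 0 0 0 0 -0.06 0.07"
}}

```text
t: 14.62
eef_pos: [0.6248, -0.2524, 0.2156]
ee_rot: [-3.142, 0.001, -0.0]
force: [1.4, -0.0, -0.5]
width: 0.0699
gripper_force: 0.0
```

{"fn": "move_arm", "kwargs": {
  "rows": "0 0 0 -0.015 -0.025 0 0.07; 0 0 0 -0.02 -0.045 0 0.07; 0 0 0 -0.02 -0.045 0 0.07; 0 0 0 -0.02 -0.045 0 0.07; 0 0 0 -0.02 -0.045 0 0.07; 0 0 0 -0.02 -0.045 0 0.07; 0 0 0 -0.02 -0.045 0 0.07; 0 0 0 -0.02 -0.045 0 0.07"
}}

```text
t: 15.62
eef_pos: [0.4694, 0.0889, 0.2144]
ee_rot: [-3.141, -0.0, -0.0]
force: [1.5, 0.6, -1.0]
width: 0.07
gripper_force: 0.0
```

{"fn": "move_arm", "kwargs": {
  "rows": "0 0 0 -0.02 -0.045 0 0.07; 0 0 0 -0.02 -0.045 0 0.07; 0 0 0 -0.02 -0.045 0 0.07; 0 0 0 -0.02 -0.04 0 0.07; 0 0 0 -0.013 -0.022 0 0.07; 0 0 0 0 0 0 0.07; 0 0 0 0 0 0 0.07"
}}

```text
t: 16.5
eef_pos: [0.3772, 0.2843, 0.2142]
ee_rot: [3.141, 0.0, 0.0]
force: [0.6, 0.3, 0.3]
width: 0.0697
gripper_force: 0.0
```

Run:
```python
from h import *
p,d=arm.grab_frame("top");cv2.imwrite("pics/t3.png",p)
P=cloud("top",d).reshape(-1,3);P=P[np.isfinite(P[:,0])]
P=P[np.hypot(P[:,0]-.624,P[:,1]+.25)<.08]
for nm,a,b in(("roof",.035,.05),("collar",.055,.08)):
    q=P[(P[:,2]>a)&(P[:,2]<b)];print(nm,len(q),len(q)and (rect(q),np.median(q[:,2])))
print(arm.get_state()['eef_pos'],arm.get_state()['width'])
```

```text
roof 471 ((array([ 623.9, -251. ]), array([73.6, 72.5]), 178.2), np.float64(0.043340255227710456))
collar 187 ((array([ 622.9, -250.9]), array([35.6, 34.7]), 97.1), np.float64(0.06934293554331972))
[0.37738779 0.28411204 0.21421082] 0.06985651594049679
```

{"fn": "move_arm", "kwargs": {
  "rows": "0 0 0 0 0 0.035 0.07; 0 0 0 0 0 0.045 0.07; 0 0 0 0 0 0.03 0.07; 0 0 0 0 0 0.008 0.07; 0 0 0 0 0 0 0.03; 0 0 0 0 0 0 0.03; 0 0 0 0 0 0 0.03; 0 0 0 0 0 0 0.03"
}}

```text
t: 17.55
eef_pos: [0.3773, 0.2845, 0.0969]
ee_rot: [-3.141, -0.0, 0.0]
force: [-0.0, -2.8, 3.5]
width: 0.0355
gripper_force: 12.9
```

{"fn": "move_arm", "kwargs": {
  "rows": "0 0 0 0 0 0 0.03; 0 0 0 0 0 0 0.03; 0 0 0 0 0 -0.015 0.03; 0 0 0 0 0 -0.03 0.03; 0 0 0 0 0 -0.045 0.03; 0 0 0 0 0 -0.04 0.03; 0 0 0 0 0 -0.01 0.03; 0 0 0 0 0 0 0.03",
  "squeeze": 30
}}

```text
t: 18.55
eef_pos: [0.3769, 0.2846, 0.2361]
ee_rot: [-3.141, 0.0, -0.0]
force: [-0.1, 0.1, -2.3]
width: 0.0351
gripper_force: 30.0
```

{"fn": "move_arm", "kwargs": {
  "rows": "0 0 0 0.01 0.025 0 0.03; 0 0 0 0.011 0.045 0 0.03; 0 0 0 0.011 0.045 0 0.03; 0 0 0 0.011 0.045 0 0.03; 0 0 0 0.011 0.045 0 0.03; 0 0 0 0.011 0.045 0 0.03; 0 0 0 0.01 0.045 0 0.03; 0 0 0 0.01 0.045 0 0.03"
}}

```text
t: 19.55
eef_pos: [0.4613, -0.0569, 0.2343]
ee_rot: [3.141, 0.003, -0.0]
force: [0.9, 0.6, -1.7]
width: 0.0351
gripper_force: 30.0
```

{"fn": "move_arm", "kwargs": {
  "rows": "0 0 0 0.01 0.045 0 0.03; 0 0 0 0.01 0.045 0 0.03; 0 0 0 0.01 0.045 0 0.03; 0 0 0 0.01 0.045 0 0.03; 0 0 0 0.01 0.045 0 0.03; 0 0 0 0.01 0.045 0 0.03; 0 0 0 0.01 0.045 0 0.03; 0 0 0 0.01 0.045 0 0.03"
}}

```text
t: 20.55
eef_pos: [0.5416, -0.4163, 0.2332]
ee_rot: [-3.139, 0.003, -0.0]
force: [1.1, -0.1, -1.2]
width: 0.0353
gripper_force: 30.0
```

{"fn": "move_arm", "kwargs": {
  "rows": "0 0 0 0.005 0.03 0 0.03; 0 0 0 0 0.01 0 0.03; 0 0 -2.5 0 0 0 0.03; 0 0 0 0 0 0 0.03"
}}

```text
t: 21.05
eef_pos: [0.5465, -0.4547, 0.2344]
ee_rot: [-3.14, 0.002, 0.043]
force: [0.1, 0.1, -2.3]
width: 0.0354
gripper_force: 30.0
```

{"fn": "move_arm", "kwargs": {
  "rows": "0 0 0 0 0 0.03 0.03; 0 0 0 0 0 0.05 0.03; 0 0 0 0 0 0.05 0.03; 0 0 0 0 0 0.03 0.03; 0 0 0 0 0 0.009 0.03; 0 0 0 0 0 0.004 0.03; 0 0 0 0 0 0.001 0.03; 0 0 0 0 0 0 0.03"
}}

```text
t: 22.05
eef_pos: [0.5477, -0.4557, 0.0637]
ee_rot: [3.141, -0.002, 0.043]
force: [-1.3, -0.3, -2.0]
width: 0.0355
gripper_force: 30.0
```

{"fn": "move_arm", "kwargs": {
  "rows": "0 0 0 0 0 0.0015 0.03; 0 0 0 0 0 0.001 0.03; 0 0 0 0 0 0 0.03"
}}

```text
t: 22.42
eef_pos: [0.547, -0.4554, 0.0598]
ee_rot: [-3.142, 0.0, 0.043]
force: [-0.1, 0.0, -3.0]
width: 0.0351
gripper_force: 30.0
```

{"fn": "move_arm", "kwargs": {
  "rows": "0 0 0 0 0 0.001 0.03; 0 0 0 0 0 0.0008 0.03; 0 0 0 0 0 0 0.03"
}}

```text
t: 22.8
eef_pos: [0.5471, -0.4554, 0.0581]
ee_rot: [3.142, 0.0, 0.043]
force: [-0.6, 1.1, -0.7]
width: 0.0354
gripper_force: 30.0
```

Contact starts here. I'll press down slightly, release and return to the stack.

{"fn": "move_arm", "kwargs": {
  "rows": "0 0 0 0 0 0.0008 0.03; 0 0 0 0 0 0 0.0356; 0 0 0 0 0 0 0.05; 0 0 0 0 0 0 0.07; 0 0 0 0 0 0 0.07; 0 0 0 0 0 -0.04 0.07; 0 0 0 0 0 -0.06 0.07; 0 0 2.5 0 0 -0.04 0.07"
}}

```text
t: 23.8
eef_pos: [0.5477, -0.456, 0.2002]
ee_rot: [3.14, -0.002, -0.001]
force: [1.1, 0.4, -0.6]
width: 0.07
gripper_force: 0.0
```

{"fn": "move_arm", "kwargs": {
  "rows": "0 0 0 -0.01 -0.025 0 0.07; 0 0 0 -0.01 -0.045 0 0.07; 0 0 0 -0.01 -0.045 0 0.07; 0 0 0 -0.01 -0.045 0 0.07; 0 0 0 -0.01 -0.045 0 0.07; 0 0 0 -0.01 -0.045 0 0.07; 0 0 0 -0.01 -0.045 0 0.07; 0 0 0 -0.01 -0.045 0 0.07"
}}

```text
t: 24.8
eef_pos: [0.4668, -0.1141, 0.1974]
ee_rot: [-3.142, -0.001, -0.0]
force: [-0.5, 0.3, 0.0]
width: 0.0697
gripper_force: 0.0
```

{"fn": "move_arm", "kwargs": {
  "rows": "0 0 0 -0.01 -0.045 0 0.07; 0 0 0 -0.01 -0.045 0 0.07; 0 0 0 -0.01 -0.045 0 0.07; 0 0 0 -0.01 -0.045 0 0.07; 0 0 0 -0.01 -0.045 0 0.07; 0 0 0 -0.01 -0.045 0 0.07; 0 0 0 -0.01 -0.045 0 0.07; 0 0 0 -0.01 -0.045 0 0.07"
}}

```text
t: 25.8
eef_pos: [0.3867, 0.2462, 0.1975]
ee_rot: [-3.141, -0.001, 0.0]
force: [1.8, 0.7, -0.4]
width: 0.07
gripper_force: 0.0
```

{"fn": "move_arm", "kwargs": {
  "rows": "0 0 0 -0.01 -0.03 0 0.07; 0 0 0 0 -0.008 0 0.07; 0 0 0 0 0 0 0.07"
}}

```text
t: 26.18
eef_pos: [0.3772, 0.2827, 0.197]
ee_rot: [3.141, 0.0, 0.001]
force: [1.1, 0.0, -0.6]
width: 0.0697
gripper_force: 0.0
```

Run:
```python
from h import *
p,d=arm.grab_frame("top");cv2.imwrite("pics/t4.png",p)
P0=cloud("top",d).reshape(-1,3);P0=P0[np.isfinite(P0[:,0])]
P=P0[np.hypot(P0[:,0]-.546,P0[:,1]+.454)<.08]
for nm,a,b in(("roof",.035,.055),("collar",.058,.085)):
    q=P[(P[:,2]>a)&(P[:,2]<b)];print(nm,len(q),len(q)and (rect(q),np.median(q[:,2])))
print(arm.get_state()['eef_pos'],arm.get_state()['ee_rot'])
```

```text
roof 1058 ((array([ 545.9, -453.8]), array([94.6, 93.3]), 153.2), np.float64(0.045408094372554886))
collar 196 ((array([ 545.8, -453.1]), array([35.1, 34.9]), 146.0), np.float64(0.07127248353774329))
[0.37727833 0.28209423 0.19704833] [ 3.14122291e+00  2.17209964e-04 -2.61091259e-04]
```

{"fn": "move_arm", "kwargs": {
  "rows": "0 0 0 0 -0.001 0.04 0.06; 0 0 0 0 0 0.05 0.06; 0 0 0 0 0 0.04 0.06; 0 0 0 0 0 0.01 0.06; 0 0 0 0 0 0 0.03; 0 0 0 0 0 0 0.03; 0 0 0 0 0 0 0.03; 0 0 0 0 0 0 0.03",
  "squeeze": 35
}}

```text
t: 27.22
eef_pos: [0.3777, 0.2842, 0.0585]
ee_rot: [-3.14, -0.001, 0.0]
force: [-0.6, -2.1, 7.3]
width: 0.0352
gripper_force: 35.0
```

{"fn": "move_arm", "kwargs": {
  "rows": "0 0 0 0 0 0 0.03; 0 0 0 0 0 0 0.03; 0 0 0 0 0 -0.015 0.03; 0 0 0 0 0 -0.03 0.03; 0 0 0 0 0 -0.03 0.03; 0 0 0 0 0 -0.01 0.03; 0 0 0 0.005 0.02 0 0.03; 0 0 0 0.009 0.04 0 0.03"
}}

```text
t: 28.22
eef_pos: [0.3908, 0.2226, 0.1412]
ee_rot: [3.141, 0.001, 0.001]
force: [0.8, -0.4, -2.4]
width: 0.0353
gripper_force: 35.0
```

{"fn": "move_arm", "kwargs": {
  "rows": "0 0 0 0.009 0.04 0 0.03; 0 0 0 0.009 0.04 0 0.03; 0 0 0 0.009 0.04 0 0.03; 0 0 0 0.009 0.04 0 0.03; 0 0 0 0.006 0.035 0 0.03; 0 0 0 0.003 0.012 0 0.03; 0 0 0 0 0 0 0.03; 0 0 0 0 0 0 0.03"
}}

```text
t: 29.22
eef_pos: [0.4359, 0.0168, 0.1418]
ee_rot: [3.141, 0.001, -0.0]
force: [-0.5, -0.8, -2.9]
width: 0.0353
gripper_force: 35.0
```

{"fn": "move_arm", "kwargs": {
  "rows": "0 0 0 0 0 0.02 0.03; 0 0 0 0 0 0.03 0.03; 0 0 0 0 0 0.02 0.03; 0 0 0 0 0 0.006 0.03; 0 0 0 0 0 0.001 0.03; 0 0 0 0 0 0 0.03"
}}

```text
t: 29.98
eef_pos: [0.4367, 0.0171, 0.0658]
ee_rot: [-3.141, -0.001, 0.0]
force: [0.3, 0.0, -1.2]
width: 0.0352
gripper_force: 35.0
```

{"fn": "move_arm", "kwargs": {
  "rows": "0 0 0 0 0 0.001 0.03; 0 0 0 0 0 0.001 0.03; 0 0 0 0 0 0 0.03"
}}

```text
t: 30.35
eef_pos: [0.4364, 0.0167, 0.0635]
ee_rot: [-3.141, -0.001, -0.0]
force: [-0.6, 0.5, 2.3]
width: 0.0351
gripper_force: 35.0
```

{"fn": "move_arm", "kwargs": {
  "rows": "0 0 0 0 0 0.001 0.03; 0 0 0 0 0 0 0.0356; 0 0 0 0 0 0 0.05; 0 0 0 0 0 0 0.06; 0 0 0 0 0 0 0.06; 0 0 0 0 0 -0.04 0.06; 0 0 0 0 0 -0.06 0.06; 0 0 0 0 0 -0.06 0.06"
}}

```text
t: 31.35
eef_pos: [0.4358, 0.0164, 0.2238]
ee_rot: [3.141, 0.001, -0.0]
force: [2.9, 0.5, 0.1]
width: 0.0601
gripper_force: 0.0
```

{"fn": "move_arm", "kwargs": {
  "rows": "0 0 0 0.008 -0.05 0 0.07; 0 0 0 0.008 -0.05 0 0.07; 0 0 0 0.0 -0.05 0 0.07; 0 0 0 0 -0.05 0 0.07; 0 0 0 0 -0.05 0 0.07; 0 0 0 0 -0.05 0 0.07; 0 0 0 0 0 0 0.07; 0 0 0 0 0 0 0.07"
}}

```text
t: 32.35
eef_pos: [0.4519, 0.3164, 0.2215]
ee_rot: [3.14, 0.001, 0.0]
force: [-0.6, 0.2, 0.6]
width: 0.0699
gripper_force: 0.0
```

Run:
```python
from h import *
p,d=arm.grab_frame("top");cv2.imwrite("pics/t5.png",p)
P0=cloud("top",d).reshape(-1,3);P0=P0[np.isfinite(P0[:,0])]
for k,c,z in(("long",(.4366,.0174),.049),("cut",(.5453,-.4537),.045),("round",(.6242,-.2497),.043),("small",(.3598,-.2704),.041)):
    P=P0[np.hypot(*(P0[:,:2]-c).T)<.1]; q=P[abs(P[:,2]-z)<.007]
    print(k,rect(q),np.median(q[:,2]))
```

```text
long (array([436. ,  18.1]), array([140.6, 108. ]), 26.9) 0.049223959687313856
cut (array([ 546. , -453.5]), array([95.6, 93.7]), 156.0) 0.04542196850665148
round (array([ 623.5, -250.9]), array([73.9, 72.2]), 157.5) 0.04339116543011956
small (array([ 358.9, -268.1]), array([50. , 48.5]), 82.7) 0.041652594773708085
```

View pics/t5.png

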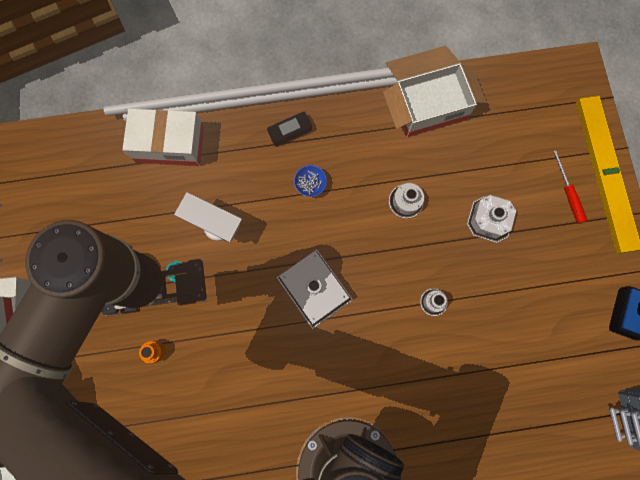

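The picture shows all four boxes seated on their plates: long (314,287), cut (492,218), round (407,200), small (434,302). The camera (208,216) and tub (311,181) have not moved, and the arm touches nothing.

```bash
python3 -c "
from station import arm
print(arm.job_done())"
```

```text
the job is handed in; nothing more can be done
None
```

I took the stack apart and set all four boxes open side down on their own plates, each within about 3 mm of centre by the top camera; the camera and tub were left in place, and I handed the job in after about 32 s (no verdict was returned).

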